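# Hold the sample slide's label up to the inspection camera

### The job

Turn the camera lamp's selector clockwise to medium (the two-dot mark). Then take the acrylic slide with the notched corner out of the rack by its clear end - the notch marks the frosted end, which carries the label - and hold it up with the label side tilted up and facing the inspection camera squarely, the label centred in view about 15 cm in front of the lens. Finish still holding it there, steady and touching nothing else; leave the other plates in the rack and everything else on the bench as it is.

Things in the scene. Friction and masses are not known exactly. Their poses are not given: they have to be found in the camera images.
- selector (a joint): Rotary selector on top of the lamp control box, rad, growing clockwise seen from above. Four clicks 30 degrees apart: 0 off (ring mark), 0.524 low (one dot), 1.047 medium (two dots), 1.571 full (three dots). Starts at off or low. When let go, the detent pulls it into the nearest click; turning takes up to about 0.1 N m.
- selector_grip (a point): Centre of the selector's upright black grip bar, on its vertical axis: bar 40 mm long, 12 mm wide, 24 mm high; its top is 10.5 mm above this point, the box top 18 mm below. The point turns with the knob: z up; the bar lies 45 degrees counter-clockwise (from above) from its x axis, the end with the white pointer line that way.
- slide_center (a point): Centre of the slide: rigid acrylic plate 110 x 8 x 50 mm (x, y, z), about 50 g, standing on its long edge. x runs to the frosted end (frosted +20 to +55 mm, the rest clear), y is the normal of the label side, z up as it stands. A 12 x 12 mm notch is cut from the frosted end's top corner: seen from the label side it is top left. Grasp with finger middles at x below 5 mm, best near -20 mm.
- slide_label (a point): Centre of the paper label (28 x 30 mm, bar pattern) on the label side of the frosted end: 37.5 mm from the slide's centre along x, 4 mm along y, 5 mm below it along z. Same axes as the slide's centre.
- rack: Grey rack, fixed, base 100 (x) x 156 (y) x 8 mm, origin under its middle. Three slots along its x at y = -60, 0, +60 mm, each 11 mm wide between 16 mm high fins (tops 24 mm above the bench). Plates stand in it on the base, tops 58 mm above the bench, with a little play, and lift straight out. The slide is in any of the slots, parallel to rack x; the rack may be turned any way.
- lens (a point): Centre of the front of the inspection camera's lens; the black camera (ring lamp 72 mm across, then 53 mm; 120 mm long) is on a fixed pillar stand and looks down at 45 degrees, roughly towards the robot. z points back into the camera (it looks along -z); y is level.
- view (a point): The point 150 mm in front of the lens on the camera's line of sight, about 150 mm above the bench, where the middle of the label belongs. Same axes as the lens: z points to the lens.
- stand: The camera's fixed pillar stand. Its origin is on the bench right below the viewing point and its x points to the pillar: lens 106 mm along x, 256 mm up; white foot plate 170 x 200 x 18 mm centred 260 mm along x; pillar 25 mm thick, 343 mm high, 270 mm along x.
- control: Lamp control box, fixed, 100 x 120 x 55 mm, origin under its middle.
- screwdriver: Loose screwdriver with orange handle, 170 mm long, lying on the bench.
- spool: Loose solder spool, 58 mm across, 36 mm high.
- fan: Loose black cooling fan, 60 x 60 x 15 mm.
- tape: Loose roll of white tape, 90 mm across, 19 mm high.
- connector: Loose small wire connector, 24 x 18 x 12 mm.
- plate_a: A plain clear plate of the slide's size, with no notch, frosting or label, in another slot of the rack; axes as the slide's. Origin at the middle of its lower edge.
- plate_b: The second plain clear plate, like the first, in the remaining slot. Origin at the middle of its lower edge.
- slide: The same slide, with its origin at the middle of its lower long edge, 25 mm below its centre, same axes.
There are look-alikes about, which are no part of the job. Leave any turquoise or yellow look-alike of the slide alone.

How it is judged:
By the outcome, as a careful person would: the job done as asked, in the order asked, and still so for the second after the job is handed in, while the arm keeps its last pose, push and grip.
It also fails if it takes over 58 s, if anything falls off the work surface, if the arm or the gripper's body presses on something with over 40 N, if the wrist force passes 120 N, or if a joint passes its speed limit or range.

### The arm

A 7-joint arm with a two-finger parallel gripper is mounted at the origin on the work surface. World frame = base frame: x ahead of the robot, y to its left, z up, the work surface at z = 0. Lengths are in m, angles in rad, forces in N, time in s.
With the tool pointing down it reaches from about 0.425 to 0.825 m from the base axis. Payload 3.6 kg.
Tool frame: the origin (TCP) lies on the front face of the gripper's body, between the roots of the fingers; the fingertips stand 84 mm ahead of it and the grasp point (between the pads) lies 65 mm ahead of it (arm.nose_length is the distance from the TCP to the fingertips, in m); z points along the fingers, y is the line along which they close (so a half turn about z gives the same grasp; the last joint's range is limited). The gripper opens to 93 mm and grips with 3 to 60 N. Pads are 15 mm wide; open, the fingers measure 128 mm over their backs; the gripper's body (75 mm by 188 mm) begins 65 mm behind the grasp point.
Start: joints at [-1.23, 0.615, -0.013, 1.423, 0.008, 1.103, -0.04], TCP at [0.233, 0.607, 0.303] pointing down, gripper open.
Joint ranges: [-3.12, 3.12], [-0.3, 2.06], [-1.34, 1.32], [0.26, 2.42], [-1.36, 4.5], [0.01, 1.98], [-2.84, 2.84]. Speed limits (rad/s): [2.79, 2.79, 3.14, 3.14, 3.14, 3.14, 3.14].

### API

Orientations are given as [roll, pitch, yaw] about the fixed x, y, z axes, in that order (R = Rz(yaw) Ry(pitch) Rx(roll)).
In Python, from rig import arm gives the robot as it stands. The module is installed in compiled form; this text tells all that it offers.
- The arm moves only by the tool apply_moves, never from a script. Its argument "commands" is one flat list of numbers, 7 for each row, row after row: the shift along the tool's x, y, z in m, then the turn, a rotation vector about the tool's x, y, z in rad, then the opening, from 0 (shut) to 1 (fully open). A call has 1 to 5 rows; each row shifts and turns the commanded pose from where the row before left it, along the tool's axes as they then stand; what a row does not reach is not made up. A row lasts 1/12 s, in which the tool goes at most 41.7 mm and 7.16 degrees, less where a joint would pass 70% of its speed; a pose out of reach is approached as far as the arm can. A call with a gripper value outside its range is refused whole. The fingers move at their own pace and stop on an object; "grip_force" is the grip in N (left out, the last holds). Time passes only in rows, so rows that do not move let the fingers close. It gives the time, the measured TCP pose, the force, the opening and the grip force at its end, in the units of the state.
- arm.state(): the state, without advancing time (a new reading comes with each control period).
- arm.grab_frame(name): name is "scene" or "side" or "wrist"; returns a dict with "image" (480x640x3 uint8, red, green, blue), "K" (3x3 intrinsics, pixels), "dist_coeffs" ([k1, k2, p1, p2, k3] as OpenCV has them; the pictures are not rectified), "R" (3x3) and "t" (3): a world point X has camera coordinates R X + t. Camera axes: x right, y down, z forward; pixel columns grow to the right and rows downward; lengths in m; the calibration is good to about 2 mm. A picture is of the moment at which its call begins. There is no depth.
- arm.close_job(): hands the job in; it is judged then, once.
The state is a dict: "time_s": time; "joints": joint angles; "qvel": joint speeds; "joint_efforts": joint torques, N m; "position": TCP position; "eef_rot": TCP orientation; "ft_force": force on the tool from outside, world axes, zero at the start; "wrist_torque": the same for the moment, N m; "opening": finger opening in m; "grip_force": force on a finger pad.
Only numpy, scipy, OpenCV 4.12 (cv2) and the standard library are available. Lean on these libraries where they do the work, as an engineer would, in place of code of your own. Each camera call takes 0.05 s, during which the arm holds its last target. There are 200 camera calls.

## Working session

There is one attempt and no reset: what is moved stays moved. The work goes in short steps, Python scripts to look and compute and a tool call to move; the robot and the scene stay as the last step left them, time stands still between calls to the robot, and variables do not carry over. Pictures are saved under pics/ and viewed, at most 10 in all, crops included, and the job is handed in when it is done.

Besides the shell and the picture viewer there is one more tool, called after ">>>" as name(argument=value, ...) on one line, values as JSON. apply_moves: Moves the arm, as the interface text tells. Its arguments: {"type":"object","properties":{"commands":{"type":"array","items":{"type":"number"}},"grip_force":{"type":"number"}},"required":["commands"]}

```bash
mkdir -p pics; cat > h.py <<'E'
import numpy as np,cv2,pickle
from rig import arm
from scipy.spatial.transform import Rotation as Ro
def grab(n,tag):
    f=arm.grab_frame(n); cv2.imwrite(f'pics/{tag}.png',f['image'][:,:,::-1]); pickle.dump(f,open(f'pics/{tag}.pkl','wb')); return f
def load(tag): return pickle.load(open(f'pics/{tag}.pkl','rb'))
def ray(f,p):
    u=cv2.undistortPoints(np.array(p,float).reshape(-1,1,2),f['K'],f['dist_coeffs']).reshape(-1,2)
    d=np.c_[u,np.ones(len(u))]@f['R']; return -f['R'].T@f['t'],d
def onz(f,p,z):
    c,d=ray(f,p); return c+d*((z-c[2])/d[:,2:3])
def proj(f,X): return cv2.projectPoints(np.array(X,float).reshape(-1,3),cv2.Rodrigues(f['R'])[0],f['t'],f['K'],f['dist_coeffs'])[0].reshape(-1,2)
E
python3 - <<'E'
from h import *
for n in('scene','side','wrist'):
    f=grab(n,n+'0'); print(n,-f['R'].T@f['t'],f['R'][2])
a=load('scene0')['image'];b=load('side0')['image']
print(arm.state())
E
```

```text
scene [ 1.18475186 -0.83639671  1.00600739] [-0.51754441  0.58015217 -0.62894455]
side [0.41887368 0.60787675 0.89357323] [ 0.06240864 -0.68578797 -0.72512069]
wrist [0.15869479 0.63615764 0.38340643] [ 0.26664009 -0.10564958 -0.95798811]
{'time_s': 0.15, 'joints': array([-1.23049831,  0.61568601, -0.01262514,  1.42451965,  0.00810313,
        1.10336934, -0.04042932]), 'qvel': array([ 9.81874970e-05, -2.44560627e-03, -5.57163464e-04, -5.73497215e-03,
        1.38106799e-03,  1.05658043e-03, -1.11078815e-03]), 'joint_efforts': array([ 1.01034599e-03, -4.59343743e+01,  2.09471709e-01, -1.65941799e+01,
       -6.10354054e-02,  1.81245245e-02,  1.59757778e-04]), 'position': array([0.23293471, 0.60636698, 0.30185796]), 'eef_rot': array([-3.13966034e+00,  1.38207227e-05,  2.77483768e+00]), 'ft_force': array([-0.51003894,  0.22910035, -0.1899705 ]), 'wrist_torque': array([-0.00233401, -0.04733738,  0.02459104]), 'grip_force': 0.0, 'opening': 0.09262933016028861}
```

View pics/scene0.png

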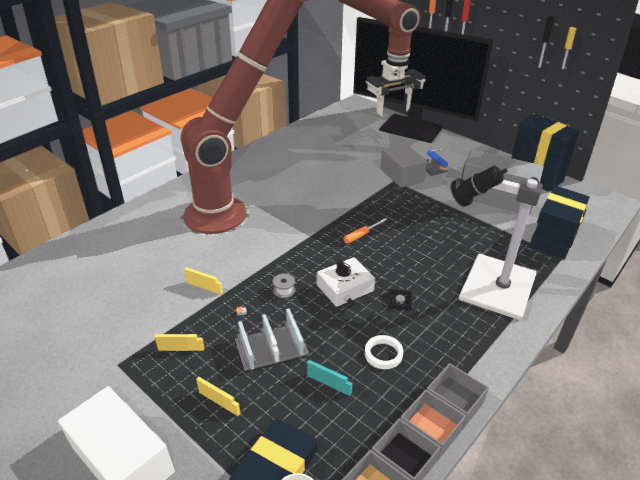

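View pics/side0.png

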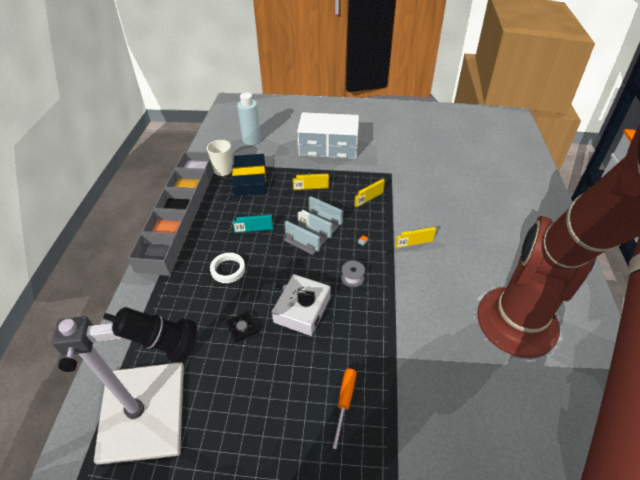

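The rack is around (270,340) in scene and (313,225) in side, and the slide looks to be in the middle slot with its label at side (303,217). The control box is at scene (345,280) and side (302,303). I'll enlarge these areas.

```bash
python3 - <<'E'
from h import *
a=cv2.imread('pics/scene0.png');b=cv2.imread('pics/side0.png')
def c(im,x,y,w,h): return cv2.resize(im[y:y+h,x:x+w],(400,300),interpolation=cv2.INTER_CUBIC)
o=np.vstack([np.hstack([c(a,225,300,100,75),c(b,270,190,88,66)]),np.hstack([c(a,305,250,80,60),c(b,262,270,80,60)])])
cv2.imwrite('pics/crop1.png',o)
E
```

```text
(no output)
```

View pics/crop1.png

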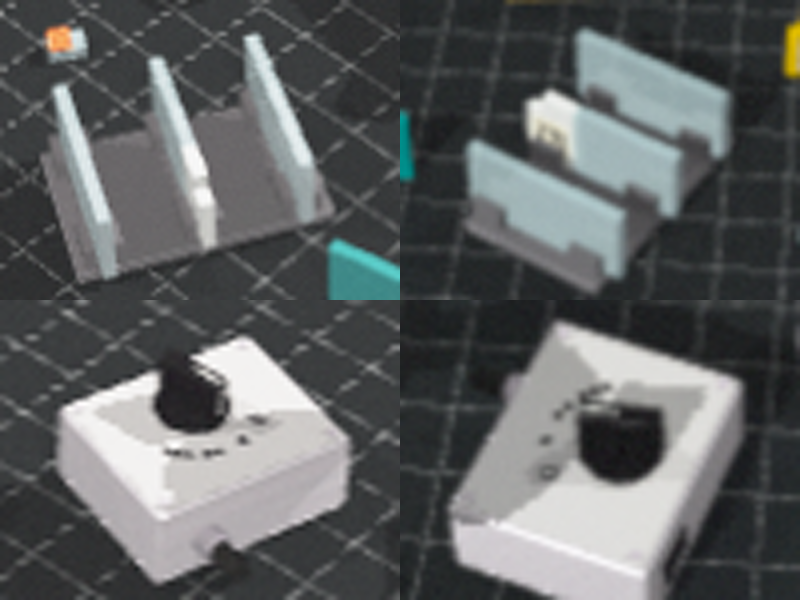

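The slide is in the middle slot, label side facing the side camera (+y) and frosted end away from the robot. The knob pointer is near the first marks. Next I'll work out the positions.

```bash
python3 - <<'E'
from h import *
np.set_printoptions(precision=4,suppress=True)
s=load('scene0');d=load('side0')
P=lambda n,f,p,z:print(n,*[x[:2] for x in onz(f,p,z)])
P('rackS',s,[(240,322),(251.5,354.5),(288,309.5),(300.7,339.5),(264.2,315.5)],.058)
P('rackD',d,[(285.4,221.9),(319.7,236.6),(309.6,197),(342.2,211.3),(331.6,224.1)],.058)
P('boxS',s,[(317,272),(353,257.4),(374.6,278),(337,293)],.055)
P('boxD',d,[(293,274.4),(330,286),(311.6,324),(272.4,314)],.055)
for n,f,(x,y) in(('S',s,(500,287)),('D',d,(150,435))):
    im=f['image'].astype(int); m=((im.min(2)>150)&(im.max(2)-im.min(2)<30)).astype(np.uint8)
    k,l,st,_=cv2.connectedComponentsWithStats(m); i=l[y,x]; print(n,i,st[i])
    c=max(cv2.findContours((l==i).astype(np.uint8),0,2)[0],key=cv2.contourArea).reshape(-1,2)
    g=onz(f,c,.018)[:,:2].astype(np.float32); r=cv2.minAreaRect(g); print(r, cv2.boxPoints(r).tolist())
P('footS',s,[(480,256),(536,268),(524,315),(460,297)],.018)
P('footD',d,[(110,366),(184,364),(181,452),(96,462)],.018)
E
```

```text
rackS [ 0.4558 -0.2907] [ 0.5491 -0.34  ] [ 0.5104 -0.1839] [ 0.5993 -0.2332] [ 0.4825 -0.237 ]
rackD [ 0.6014 -0.2331] [ 0.5027 -0.1858] [ 0.5469 -0.3413] [ 0.4492 -0.2888] [ 0.4749 -0.2354]
boxS [ 0.4679 -0.0318] [0.4998 0.0787] [0.594  0.0519] [ 0.5584 -0.057 ]
boxD [ 0.5561 -0.0553] [ 0.4628 -0.0277] [0.4954 0.082 ] [0.5873 0.0635]
S 0 [     0      0    640    480 215880]
((-0.35467708110809326, 1.0742218494415283), (5.098517417907715, 3.8678250312805176), 44.03338623046875) [[-3.531647205352783, 0.6926469802856445], [-0.8432091474533081, -2.0880675315856934], [2.8222930431365967, 1.455796718597412], [0.13385498523712158, 4.23651123046875]]
D 506 [  79  354  103  110 6809]
((0.873328447341919, 0.28695598244667053), (0.24132123589515686, 0.2533820867538452), 14.193022727966309) [[0.725287675857544, 0.38019511103630066], [0.7874143123626709, 0.13454745709896088], [1.021369218826294, 0.1937168538570404], [0.959242582321167, 0.439364492893219]]
footS [0.7385 0.366 ] [0.8849 0.4282] [0.9413 0.2324] [0.7826 0.1787]
footD [0.9349 0.2132] [0.7682 0.1887] [0.7202 0.3744] [0.8832 0.417 ]
```

Both views agree: box centre near (0.528, 0.013), rack middle near (0.525, -0.263), slide x yaw near -29°, stand yaw near 15°. I'll move over the knob with the gripper partly open.

>>> apply_moves(commands=[-0.012, -0.011, 0, 0, 0, 0, 0.45, -0.027, -0.025, 0, 0, 0, 0, 0.45, -0.027, -0.025, 0, 0, 0, 0, 0.45, -0.027, -0.025, 0, 0, 0, 0, 0.45, -0.027, -0.025, 0, 0, 0, 0, 0.45])

```text
time_s: 0.57
position: [0.3057, 0.4584, 0.3024]
eef_rot: [-3.141, 0.0, 2.775]
ft_force: [0.1, -0.2, -0.2]
opening: 0.0642
grip_force: 0.0
```

>>> apply_moves(commands=[-0.027, -0.025, 0, 0, 0, 0, 0.45, -0.027, -0.025, 0, 0, 0, 0, 0.45, -0.027, -0.025, 0, 0, 0, 0, 0.45, -0.027, -0.025, 0, 0, 0, 0, 0.45, -0.027, -0.025, 0, 0, 0, 0, 0.45])

```text
time_s: 0.98
position: [0.3868, 0.2932, 0.3027]
eef_rot: [-3.141, -0.0, 2.775]
ft_force: [0.3, 0.3, -0.6]
opening: 0.042
grip_force: 0.0
```

>>> apply_moves(commands=[-0.027, -0.025, 0, 0, 0, 0, 0.45, -0.027, -0.025, 0, 0, 0, 0, 0.45, -0.027, -0.025, 0, 0, 0, 0, 0.45, -0.027, -0.025, 0, 0, 0, 0, 0.45, -0.027, -0.025, 0, 0, 0, 0, 0.45])

```text
time_s: 1.4
position: [0.468, 0.1282, 0.3027]
eef_rot: [-3.141, -0.0, 2.775]
ft_force: [0.3, 0.6, -1.0]
opening: 0.0422
grip_force: 0.0
```

>>> apply_moves(commands=[-0.027, -0.025, 0, 0, 0, 0, 0.45, -0.027, -0.025, 0, 0, 0, 0, 0.45, -0.027, -0.025, 0, 0, 0, 0, 0.45, -0.016, -0.014, 0, 0, 0, 0, 0.45, 0, 0, 0, 0, 0, 0, 0.45])

```text
time_s: 1.82
position: [0.5279, 0.0055, 0.3026]
eef_rot: [-3.138, 0.003, 2.765]
ft_force: [0.1, -0.2, 0.4]
opening: 0.0416
grip_force: 0.0
```

```bash
python3 - <<'E'
from h import *
f=grab('wrist','w1'); st=arm.state(); print(st['position'],st['eef_rot'],st['joints'],st['opening'],-f['R'].T@f['t'])
E
```

```text
[0.52683796 0.00899009 0.30239655] [-3.14018964e+00  2.07722553e-04  2.76884590e+00] [-0.12468643  0.42490538  0.0948692   1.78166684 -0.04676012  0.93760268
  1.18753657] 0.0419913480982104 [0.45382184 0.03630368 0.3840337 ]
```

View pics/w1.png

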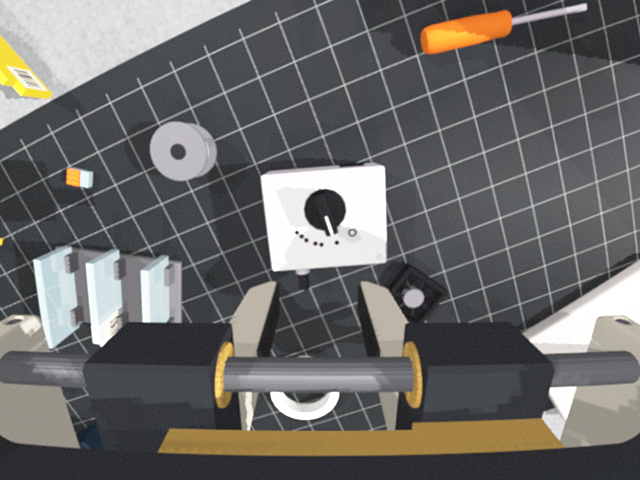

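The wrist view shows the knob at (325,210) with its pointer towards (334,235), which is the one-dot mark (low). The ring is at (352,233). Next I'll measure the marks, pointer and box, and the plates too.

```bash
python3 - <<'E'
from h import *
np.set_printoptions(precision=4,suppress=True)
f=load('w1');im=f['image'];g=cv2.cvtColor(im,cv2.COLOR_RGB2GRAY)
m=(g<90).astype(np.uint8); m[:, :262]=0;m[:,386:]=0;m[:170]=0;m[268:]=0
k,l,st,c=cv2.connectedComponentsWithStats(m)
for i in range(1,k):
    if 2<=st[i,4]: print('dark',st[i],c[i],onz(f,c[i],.055)[0,:2])
big=1+np.argmax(st[1:,4]); hull=cv2.convexHull(np.argwhere(l==big)[:,::-1].astype(np.int32))
hm=cv2.fillConvexPoly(np.zeros_like(g),hull,1)
w=((g>130)&(hm>0)).astype(np.uint8); pts=np.argwhere(w)[:,::-1]; print(len(pts))
q=onz(f,pts,.0835)[:,:2].astype(np.float32); vx=cv2.fitLine(q,2,0,.01,.01).ravel(); print('line',vx,q.min(0),q.max(0),np.degrees(np.arctan2(vx[1],vx[0])),np.ptp((q-vx[2:])@vx[:2]))
cv2.imwrite('pics/c2.png',np.hstack([cv2.resize(im[165:275,255:395,::-1],(400,314),interpolation=2),cv2.resize(im[235:350,30:190,::-1],(400,314),interpolation=2)]))
E
```

```text
dark [262 170   8   4  20] [264.5 171. ] [ 0.4603 -0.0226]
dark [ 305  190   40   45 1232] [324.5503 209.125 ] [0.5157 0.0172]
dark [262 202   5  35  96] [263.1354 222.9375] [ 0.5063 -0.0446]
dark [296 232   2   2   3] [296.6667 232.3333] [ 0.5274 -0.0173]
dark [300 235   3   3   5] [301. 236.] [ 0.5325 -0.0147]
dark [262 237   9  31 194] [265.3763 252.8196] [ 0.5357 -0.0554]
dark [305 239   3   3   6] [305.8333 239.8333] [ 0.538  -0.0117]
dark [314 242   3   3   5] [315. 243.] [ 0.5445 -0.0044]
dark [320 243   3   3   5] [321. 244.] [0.5477 0.0009]
dark [336 242   2   2   4] [336.5 242.5] [0.552 0.016]
dark [374 263  12   5  42] [380.2857 265.6429] [0.5919 0.0493]
dark [262 264   2   4   6] [262.3333 265.8333] [ 0.5475 -0.0641]
dark [339 265  29   3  41] [354.3415 266.5122] [0.5829 0.024 ]
102
line [0.9987 0.0506 0.5259 0.017 ] [0.5164 0.0075] [0.5338 0.0284] 2.8981497 0.017489256
```

View pics/c2.png

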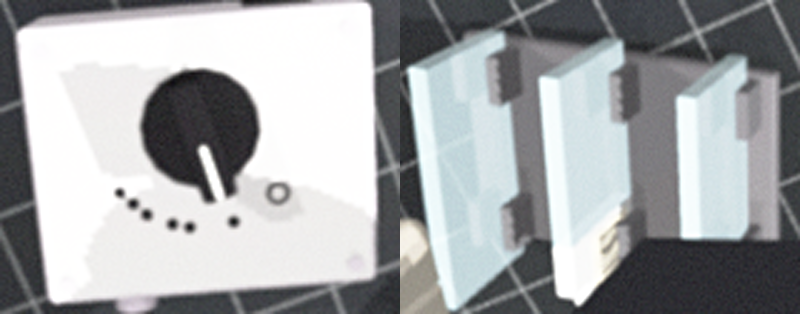

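Fitting the marks gives a knob axis at (0.5156, 0.0176) with a dot-circle radius of 36 mm. Low is at yaw -2.5° and medium at -32.4°. I'll align and descend to TCP z = 0.1455.

>>> apply_moves(commands=[0.0136, 0.0039, 0, 0, 0, 0, 0.45, 0, 0, 0, 0, 0, -0.11, 0.45, 0, 0, 0, 0, 0, -0.11, 0.45, 0, 0, 0, 0, 0, -0.11, 0.45, 0, 0, 0, 0, 0, 0, 0.45])

```text
time_s: 2.28
position: [0.5143, 0.0224, 0.3026]
eef_rot: [3.14, -0.001, 3.11]
ft_force: [-0.1, 0.5, 0.0]
opening: 0.042
grip_force: 0.0
```

>>> apply_moves(commands=[0, 0, 0.03, 0, 0, 0, 0.45, 0, 0, 0.03, 0, 0, 0, 0.45, 0, 0, 0.03, 0, 0, 0, 0.45, 0, 0, 0.02, 0, 0, 0, 0.45, 0, 0, 0, 0, 0, 0, 0.45])

```text
time_s: 2.7
position: [0.5122, 0.0217, 0.189]
eef_rot: [-3.141, -0.009, 3.104]
ft_force: [-0.4, 0.3, 0.3]
opening: 0.0418
grip_force: 0.0
```

```bash
python3 - <<'E'
from h import *
np.set_printoptions(precision=4,suppress=True)
f=grab('wrist','w2'); st=arm.state(); print(st['position'],st['eef_rot'],st['joints'][6])
im=f['image'];g=cv2.cvtColor(im,cv2.COLOR_RGB2GRAY)
a=load('w1');b=onz(a,[(326.05,217.5),(332.7,234.3)],.0835);d=b[1]-b[0];print(b,np.degrees(np.arctan2(d[1],d[0])))
print(proj(f,[[.5156,.0176,.0835],[.5156+.02,.0176-.001,.0835]]))
E
```

```text
[0.5136 0.0216 0.1911] [-3.1415 -0.0053  3.1045] 1.4514264882798766
[[0.518  0.0173 0.0835]
 [0.5349 0.0173 0.0835]] -0.058680858745614864
[[309.9322 288.4234]
 [309.7521 318.3781]]
```

View pics/w2.png

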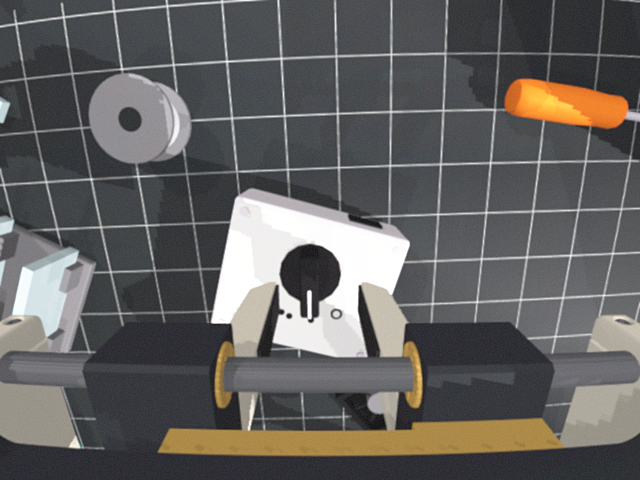

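The bar is at (310,285), the pointer runs straight down in the image to the one dot at (310,319), and it's aligned with the fingers. The TCP sits 4 mm off in y, so I'll correct that, descend and close.

>>> apply_moves(commands=[-0.002, -0.004, 0, 0, 0, 0, 0.45, 0, 0, 0.025, 0, 0, 0, 0.45, 0, 0, 0.02, 0, 0, 0, 0.45, 0, 0, 0, 0, 0, 0, 0.45, 0, 0, 0, 0, 0, 0, 0.45])

```text
time_s: 3.17
position: [0.5174, 0.0165, 0.1488]
eef_rot: [3.142, 0.001, 3.104]
ft_force: [0.2, 0.5, 0.1]
opening: 0.0421
grip_force: 0.0
```

>>> apply_moves(commands=[0, 0, 0, 0, 0, 0, 0.1, 0, 0, 0, 0, 0, 0, 0.1, 0, 0, 0, 0, 0, 0, 0.05, 0, 0, 0, 0, 0, 0, 0.05, 0, 0, 0, 0, 0, 0, 0.05], grip_force=15)

```text
time_s: 3.58
position: [0.5171, 0.0165, 0.1484]
eef_rot: [3.142, 0.001, 3.105]
ft_force: [0.0, 0.1, -0.7]
opening: 0.0133
grip_force: 0.0
```

>>> apply_moves(commands=[0, 0, 0, 0, 0, 0, 0.02, 0, 0, 0, 0, 0, 0, 0.02, 0, 0, 0, 0, 0, 0.06, 0.02, 0, 0, 0, 0, 0, 0.1, 0.02, 0, 0, 0, 0, 0, 0.1, 0.02], grip_force=20)

```text
time_s: 4.0
position: [0.518, 0.0159, 0.1483]
eef_rot: [-3.142, 0.003, 2.843]
ft_force: [2.0, -3.5, 1.1]
opening: 0.0136
grip_force: 19.4
```

>>> apply_moves(commands=[0, 0, 0, 0, 0, 0.1, 0.02, 0, 0, 0, 0, 0, 0.1, 0.02, 0, 0, 0, 0, 0, 0.08, 0.02, 0, 0, 0, 0, 0, 0, 0.02, 0, 0, 0, 0, 0, 0, 0.02])

```text
time_s: 4.42
position: [0.5171, 0.0154, 0.1483]
eef_rot: [-3.14, 0.002, 2.565]
ft_force: [-1.6, -1.6, 5.2]
opening: 0.0118
grip_force: 19.9
```

```bash
python3 - <<'E'
from h import *
s=arm.state();print(s)
E
```

```text
{'time_s': 4.4167, 'joints': array([-0.17493119,  0.6331614 ,  0.1542753 ,  1.97039154, -0.17130174,
        0.54971265,  1.09015482]), 'qvel': array([ 5.76962098e-03,  1.37874700e-03, -7.56905875e-03,  1.15760571e-05,
        1.64312344e-03, -3.06222835e-03,  2.96571307e-03]), 'joint_efforts': array([ -1.35106612, -36.84520841,   0.52619733,  -9.20357913,
        -0.51669203,  -0.12337763,  -0.09516452]), 'position': array([0.51705917, 0.01535004, 0.14827908]), 'eef_rot': array([-3.14040541e+00,  1.55164367e-03,  2.56476339e+00]), 'ft_force': array([-1.6215454 , -1.61416093,  5.18289257]), 'wrist_torque': array([-0.63068071,  0.2466659 ,  0.07350454]), 'grip_force': 19.886780977249146, 'opening': 0.011820949959291819}
```

Turned 31°. I'll release, lift and check.

>>> apply_moves(commands=[0, 0, 0, 0, 0, 0, 0.4, 0, 0, 0, 0, 0, 0, 0.4, 0, 0, 0, 0, 0, 0, 0.4, 0, 0, 0, 0, 0, 0, 0.4, 0, 0, -0.02, 0, 0, 0, 0.4])

```text
time_s: 4.83
position: [0.5149, 0.0169, 0.165]
eef_rot: [-3.137, -0.006, 2.565]
ft_force: [-0.2, -0.2, -0.0]
opening: 0.0362
grip_force: 0.0
```

>>> apply_moves(commands=[0, 0, -0.03, 0, 0, 0, 0.4, 0, 0, -0.03, 0, 0, 0, 0.4, 0, 0, -0.03, 0, 0, 0, 0.4, 0, 0, -0.02, 0, 0, 0, 0.4, 0, 0, 0, 0, 0, 0, 0.4])

```text
time_s: 5.25
position: [0.5189, 0.0166, 0.282]
eef_rot: [3.136, 0.007, 2.565]
ft_force: [0.0, 1.3, 0.2]
opening: 0.037
grip_force: 0.0
```

```bash
python3 - <<'E'
from h import *
np.set_printoptions(precision=4,suppress=True)
f=grab('wrist','w3'); st=arm.state(); print(st['position'],st['eef_rot'],st['opening'])
E
```

```text
[0.5178 0.0167 0.2797] [3.1383 0.0038 2.5653] 0.03735737382863661
```

View pics/w3.png

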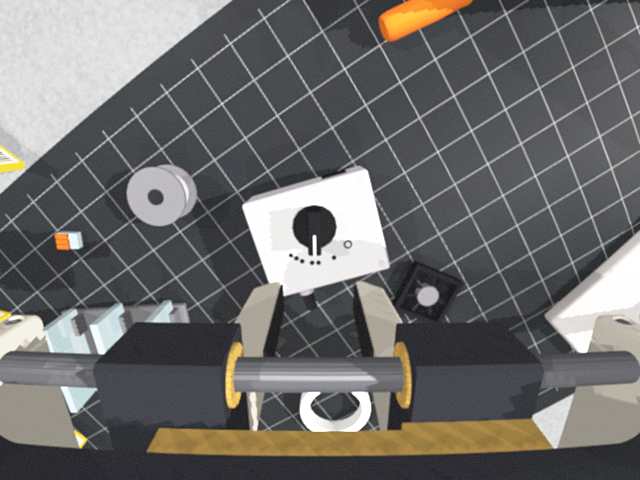

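The pointer now sits on the two dots at (315,263), so the selector is at medium. Now I'll move over the rack.

>>> apply_moves(commands=[-0.0174, -0.0288, 0, 0, 0, -0.017, 0.4, -0.0174, -0.0288, 0, 0, 0, -0.017, 0.4, -0.0174, -0.0288, 0, 0, 0, -0.017, 0.4, -0.0174, -0.0288, 0, 0, 0, -0.017, 0.4, -0.0174, -0.0288, 0, 0, 0, -0.017, 0.4])

```text
time_s: 5.72
position: [0.516, -0.1527, 0.276]
eef_rot: [-3.141, -0.004, 2.651]
ft_force: [0.1, 0.9, 0.4]
opening: 0.0372
grip_force: 0.0
```

>>> apply_moves(commands=[-0.0174, -0.0288, 0, 0, 0, 0, 0.4, -0.0174, -0.0288, 0, 0, 0, 0, 0.4, -0.0174, -0.0288, 0, 0, 0, 0, 0.4, 0, 0, 0.03, 0, 0, 0, 0.4, 0, 0, 0, 0, 0, 0, 0.4])

```text
time_s: 6.13
position: [0.5188, -0.2537, 0.242]
eef_rot: [-3.14, -0.011, 2.645]
ft_force: [-0.5, 1.5, -1.0]
opening: 0.0372
grip_force: 0.0
```

```bash
python3 - <<'E'
from h import *
np.set_printoptions(precision=4,suppress=True)
arm.grab_frame('wrist'); arm.grab_frame('wrist')
f=grab('wrist','w4'); st=arm.state(); print(st['position'],st['eef_rot'],st['opening'],st['joints'])
grab('scene','scene1');grab('side','side1')
u=np.array([.883,-.469,0]);v=np.array([.469,.883,0]);c=np.array([.527,-.262,.058])
print(proj(f,[c+a*u+b*v for b in(-4e-3,4e-3) for a in(-.055,-.02,.043)]))
E
```

```text
[ 0.5223 -0.2508  0.2468] [ 3.1406 -0.003   2.6519] 0.037399539342211296 [ 0.2887  0.5705  0.1922  1.7079 -0.1358  0.8791  1.6194]
[[302.735  189.5978]
 [303.3667 232.4738]
 [304.4598 302.5012]
 [312.8561 189.5651]
 [313.1451 232.4479]
 [313.6375 302.4848]]
```

View pics/w4.png

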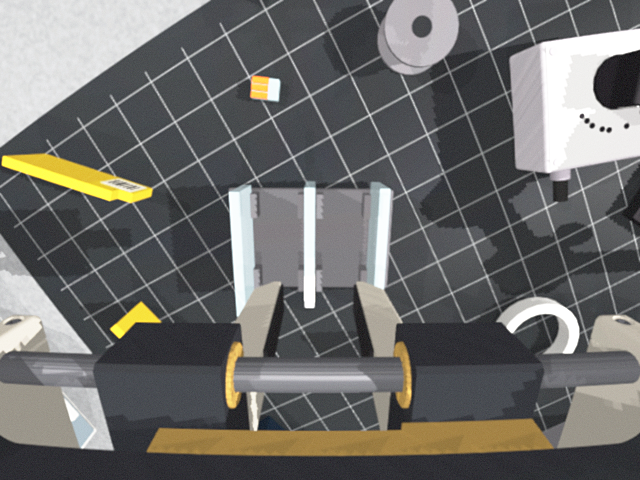

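The slide's top edge runs straight down at about column 309, from row 182 to 307, parallel to the fingers. Next is a precise measurement of the edge.

```bash
python3 - <<'E'
from h import *
np.set_printoptions(precision=4,suppress=True)
f=load('w4');g=cv2.cvtColor(f['image'],cv2.COLOR_RGB2GRAY)
for r in (176,178,180,181,182,183,184,186): print(r,g[r,300:320])
L=[]
for r in range(195,290,5):
    x=np.where(g[r,295:325]>175)[0]+295; L.append((r,x.min(),x.max()))
print(L)
P=onz(f,[((a+b)/2,r) for r,a,b in L],.058)[:,:2].astype(np.float32)
l=cv2.fitLine(P,cv2.DIST_HUBER,0,.01,.01).ravel();print(l,np.degrees(np.arctan2(l[1],l[0])))
print(onz(f,[(309.5,182),(309.5,302),(309.5,307)],.058)[:,:2])
for r in range(292,312,2): print(r,g[r,300:320])
E
```

```text
176 [ 66  96 156 169 113  70  71  70  74  72  69  75  74  68  76  77  76  75
  74  75]
178 [ 72  71  89 125 134  99  72  69  68  70  72  73  72  76  71  73  79  71
  71  77]
180 [ 68  71  66  80 116 141 128 100  88  94  89  90  84  88  84  79  81  74
  79  76]
181 [ 62  56  54  59  85 128 147 139 131 133 131 128 127 128 121  97  80  78
  70  71]
182 [ 53  51  48  55  62 114 158 169 160 155 157 160 154 156 147 115  81  78
  68  76]
183 [ 48  48  53  48  57 106 158 177 166 161 156 156 159 159 147 110  77  66
  69  60]
184 [ 47  57  53  52  65 112 157 174 166 157 155 152 154 152 146 113  60  49
  49  52]
186 [ 55  51  50  63 103 140 161 163 173 174 160 156 159 161 149 111  59  37
  45  48]
[(195, np.int64(304), np.int64(315)), (200, np.int64(304), np.int64(315)), (205, np.int64(304), np.int64(319)), (210, np.int64(304), np.int64(320)), (215, np.int64(304), np.int64(319)), (220, np.int64(304), np.int64(314)), (225, np.int64(304), np.int64(314)), (230, np.int64(304), np.int64(314)), (235, np.int64(304), np.int64(314)), (240, np.int64(304), np.int64(314)), (245, np.int64(304), np.int64(314
[... 550 characters left out ...]
255 135  57  69
  72  71]
296 [ 65  60  57 134 255 255 255 255 255 255 255 255 255 255 255 143  62  69
  69  79]
298 [ 66  62  56 136 255 255 255 255 255 255 255 255 255 255 255 140  62  69
  73  74]
300 [ 69  65  55 111 250 255 255 255 255 255 255 255 255 255 255 142  61  72
  71  77]
302 [ 66  69  64  80 194 255 255 255 255 255 255 255 255 255 251 114  64  73
  73  79]
304 [ 67  68  62  84 195 255 255 255 255 255 255 255 255 255 230  99  65  71
  70  74]
306 [ 64  67  60  79 173 255 255 255 255 255 255 255 255 255 206  96  69  73
  74  72]
308 [ 69  69  66  64  73 104 128 136 131 135 140 140 141 125  87  72  71  76
  70  73]
310 [74 68 69 68 66 65 67 63 68 70 67 71 73 75 71 75 75 71 75 69]
```

>>> apply_moves(commands=[0.0116, -0.0073, 0, 0, 0, 0, 0.4, 0, 0, 0.03, 0, 0, 0, 0.4, 0, 0, 0.03, 0, 0, 0, 0.4, 0, 0, 0, 0, 0, 0, 0.4, 0, 0, 0, 0, 0, 0, 0.4])

```text
time_s: 6.8
position: [0.5086, -0.2523, 0.1877]
eef_rot: [3.141, -0.002, 2.651]
ft_force: [1.0, 0.1, 0.7]
opening: 0.037
grip_force: 0.0
```

>>> apply_moves(commands=[0, 0, 0, 0, 0, 0, 0.4])

```text
time_s: 6.88
position: [0.5097, -0.2534, 0.1895]
eef_rot: [3.141, 0.003, 2.651]
ft_force: [0.7, -0.5, 0.2]
opening: 0.0369
grip_force: 0.0
```

```bash
python3 - <<'E'
from h import *
np.set_printoptions(precision=4,suppress=True)
f=grab('wrist','w5'); st=arm.state(); print(st['position'],st['eef_rot'])
R=Ro.from_euler('xyz',st['eef_rot']).as_matrix()
print('to go', R.T@(np.array([.5086,-.2518,.112])-st['position']))
g=cv2.cvtColor(f['image'],cv2.COLOR_RGB2GRAY)
for r in (230,245,260,275):print(g[r,280:345])
u=np.array([.883,-.469,0]);v=np.array([.469,.883,0]);c=np.array([.5263,-.2612,.058])
print(proj(f,[c+a*u+b*v for b in(-4e-3,4e-3) for a in(-.055,-.02,.043)]))
E
```

```text
[ 0.5099 -0.2536  0.1898] [3.1414 0.0039 2.6507]
to go [0.0023 0.001  0.0778]
[131 127 128 131 124 130 130 130 126 130 128 129 124 132 130 126 127 131
 130 128 127 127 131 138 149 152 148 145 149 149 144 143 206 250 253 252
 252 252 252 252 251 252 252 253 251 217 159 171 171 179 177 167 140 130
 129 130 132 131 124 131 130 129 129 131 128]
[134 132 128 129 129 125 128 133 132 129 129 125 127 134 129 126 131 128
 132 129 125 127 130 130 132 127 128 135 141 146 141 155 219 252 253 252
 252 252 252 251 252 252 252 254 249 196 134 123 132 130 127 129 129 124
 128 130 128 128 135 127 129 127 127 132 131]
[127 130 131 130 129 132 130 130 128 131 131 133 130 131 131 138 128 132
 126 129 128 130 131 130 127 132 132 144 146 146 139 152 217 251 254 252
 252 251 251 252 251 252 253 254 244 174 133 125 129 130 133 131 127 132
 129 128 130 129 131 131 128 131 131 125 126]
[132 130 128 133 127 128 132 132 129 130 132 132 130 129 131 126 128 129
 130 126 133 130 127 128 129 128 126 130 136 143 141 168 237 254 253 252
 252 252 252 252 252 252 253 254 242 159 120 129 130 130 135 129 133 128
 132 129 134 130 130 132 129 132 131 127 131]
[[311.5464 211.9851]
 [311.952  263.6865]
 [312.63   345.423 ]
 [324.1207 211.959 ]
 [323.9675 263.6638]
 [323.6902 345.4054]]
```

The predicted edges match the image to under a pixel. I'll descend and grasp.

>>> apply_moves(commands=[0.002, 0.001, 0.025, 0, 0, 0, 0.4, 0, 0, 0.025, 0, 0, 0, 0.4, 0, 0, 0.02, 0, 0, 0, 0.4, 0, 0, 0.008, 0, 0, 0, 0.4, 0, 0, 0, 0, 0, 0, 0.4])

```text
time_s: 7.35
position: [0.5073, -0.2515, 0.1094]
eef_rot: [-3.142, -0.001, 2.65]
ft_force: [0.4, -0.9, 0.8]
opening: 0.0372
grip_force: 0.0
```

>>> apply_moves(commands=[0, 0, 0, 0, 0, 0, 0.2, 0, 0, 0, 0, 0, 0, 0.1, 0, 0, 0, 0, 0, 0, 0.02, 0, 0, 0, 0, 0, 0, 0.0, 0, 0, 0, 0, 0, 0, 0.0], grip_force=25)

```text
time_s: 7.77
position: [0.5077, -0.2518, 0.1106]
eef_rot: [3.141, 0.002, 2.65]
ft_force: [-0.1, -0.0, -0.5]
opening: 0.0086
grip_force: 0.3
```

>>> apply_moves(commands=[0, 0, 0, 0, 0, 0, 0, 0, 0, 0, 0, 0, 0, 0, 0, 0, 0, 0, 0, 0, 0])

```text
time_s: 8.02
position: [0.5076, -0.2518, 0.1105]
eef_rot: [3.141, 0.001, 2.65]
ft_force: [-0.5, 0.8, 6.3]
opening: 0.0079
grip_force: 25.0
```

Gripped at 25 N with a 7.9 mm opening. I'll lift straight out and crop the stand for a finer measurement.

>>> apply_moves(commands=[0, 0, -0.01, 0, 0, 0, 0, 0, 0, -0.02, 0, 0, 0, 0, 0, 0, -0.03, 0, 0, 0, 0, 0, 0, -0.03, 0, 0, 0, 0, 0, 0, -0.03, 0, 0, 0, 0])

```text
time_s: 8.43
position: [0.5067, -0.2514, 0.231]
eef_rot: [-3.141, -0.001, 2.65]
ft_force: [0.4, -0.2, -1.3]
opening: 0.0079
grip_force: 25.0
```

>>> apply_moves(commands=[0, 0, -0.03, 0, 0, 0, 0, 0, 0, -0.03, 0, 0, 0, 0, 0, 0, -0.02, 0, 0, 0, 0, 0, 0, 0, 0, 0, 0, 0, 0, 0, 0, 0, 0, 0, 0])

```text
time_s: 8.85
position: [0.5072, -0.2517, 0.3108]
eef_rot: [3.141, 0.002, 2.65]
ft_force: [-0.5, -0.2, -0.7]
opening: 0.0079
grip_force: 25.0
```

```bash
python3 - <<'E'
from h import *
a=cv2.imread('pics/scene0.png')[150:322,440:555];b=cv2.imread('pics/side0.png')[295:475,55:215]
a=cv2.resize(a,(400,598),interpolation=2);b=cv2.resize(b,(400,450),interpolation=2)
o=np.zeros((600,800,3),np.uint8);o[:598,:400]=a;o[:450,400:]=b;cv2.imwrite('pics/crop3.png',o)
E
```

```text
(no output)
```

View pics/crop3.png

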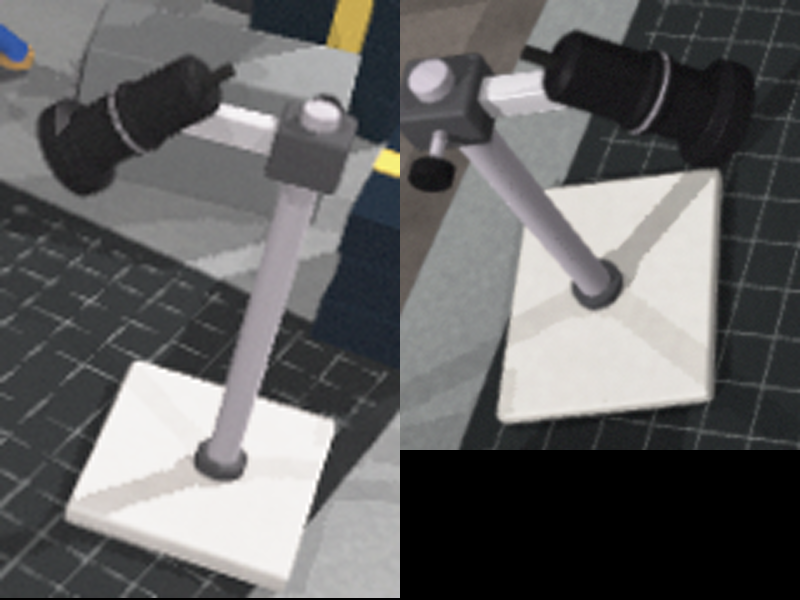

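Stand corners: scene (479,254), (536,271), (522,316), (460,297); side (183,364), (179,456), (95,461), (105,372). The camera head is intact and faces the arm. I'll fit the foot rectangle's pose to these corners.

```bash
python3 - <<'E'
from h import *
from scipy.optimize import least_squares
np.set_printoptions(precision=4,suppress=True)
s=load('scene0');d=load('side0')
S=[(460.1,297.2),(478.8,254.1),(536.3,270.8),(522.5,315.9)]
D=[(183,363.8),(179.4,455.8),(95,461.4),(105,371.5)]
A=onz(s,S,.018)[:,:2];B=onz(d,D,.018)[:,:2]
# corners order: near-right, near-left, far-left, far-right (stand x to pillar)
A=A[[0,1,2,3]]
print(A,B)
C=np.array([[-.085,-.1],[-.085,.1],[.085,.1],[.085,-.1]])
def mod(p): 
    c,q=np.cos(p[2]),np.sin(p[2]); return C@np.array([[c,q],[-q,c]])+p[:2]
for n,o in(('S',[A]),('D',[B]),('both',[A,B])):
    r=least_squares(lambda p:np.concatenate([(mod(p)-x).ravel() for x in o]),[.83,.3,.25],loss='soft_l1',f_scale=.004)
    p=r.x;h=np.array([np.cos(p[2]),np.sin(p[2])]);print(n,p,np.degrees(p[2]),'view',p[:2]-.26*h)
    print(np.round(np.concatenate([(mod(p)-x) for x in o])*1e3,1).tolist())
    L=np.r_[p[:2]-.154*h,.256];print('lens',L,proj(s,L),proj(d,L),'pillar base',p[:2]+.01*h)
    a=np.array([h[0],h[1],1])/2**.5;e1=np.array([-h[1],h[0],0]);e2=np.cross(a,e1)
    t=np.linspace(0,2*np.pi,9)[:-1];ring=L+.036*(np.cos(t)[:,None]*e1+np.sin(t)[:,None]*e2)
    print(((proj(s,ring)-[440,150])*3.478).round().tolist(),((proj(d,ring)-[55,295])*2.5+[400,0]).round().tolist())
print(onz(s,(503.3,282.8),.022),onz(d,(133.8,409.8),.022))
E
```

```text
[[0.7832 0.1782]
 [0.7316 0.3713]
 [0.8908 0.4174]
 [0.9398 0.2268]] [[0.7706 0.1884]
 [0.7213 0.3819]
 [0.8857 0.4162]
 [0.9411 0.2276]]
S [0.8367 0.2984 0.2745] 15.72866534786084 view [0.5864 0.2279]
[[-1.2, 0.9], [-3.9, 0.3], [0.7, 0.3], [5.8, -1.6]]
lens [0.6885 0.2566 0.256 ] [[459.4894 195.1456]] [[183.2465 338.3406]] pillar base [0.8463 0.3011]
[[80.0, 133.0], [57.0, 113.0], [39.0, 118.0], [38.0, 147.0], [55.0, 182.0], [79.0, 202.0], [96.0, 195.0], [96.0, 167.0]] [[720.0, 156.0], [741.0, 124.0], [750.0, 83.0], [742.0, 58.0], [722.0, 64.0], [702.0, 94.0], [693.0, 133.0], [700.0, 159.0]]
D [0.8293 0.304  0.2454] 14.05871518208681 view [0.577  0.2408]
[[0.5, -2.1], [1.2, -1.5], [1.7, 5.5], [-5.1, 0.0]]
lens [0.6799 0.2666 0.256 ] [[458.5357 192.2812]] [[186.4526 344.0161]] pillar base [0.839  0.3064]
[[78.0, 124.0], [55.0, 103.0], [36.0, 108.0], [34.0, 136.0], [50.0, 171.0], [74.0, 192.0], [92.0, 186.0], [94.0, 158.0]] [[726.0, 171.0], [748.0, 140.0], [759.0, 98.0], [751.0, 72.0], [731.0, 77.0], [711.0, 107.0], [700.0, 146.0], [706.0, 173.0]]
both [0.8326 0.3005 0.2609] 14.946445582916017 view [0.5814 0.2334]
[[-6.9, 3.7], [-6.9, 3.9], [-1.8, 1.7], [0.7, -1.0], [5.7, -6.5], [3.4, -6.7], [3.2, 2.9], [-0.5, -1.8]]
lens [0.6838 0.2608 0.256 ] [[458.7317 193.791 ]] [[185.1716 340.7482]] pillar base [0.8423 0.3031]
[[78.0, 129.0], [55.0, 108.0], [37.0, 114.0], [35.0, 142.0], [52.0, 177.0], [76.0, 197.0], [93.0, 191.0], [94.0, 162.0]] [[724.0, 162.0], [745.0, 131.0], [755.0, 89.0], [747.0, 64.0], [727.0, 69.0], [707.0, 99.0], [697.0, 138.0], [704.0, 165.0]]
[[0.8445 0.3029 0.022 ]] [[0.842  0.3049 0.022 ]]
```

```bash
python3 - <<'E'
from h import *
from scipy.optimize import least_squares
np.set_printoptions(precision=4,suppress=True)
s=load('scene0');d=load('side0')
ext={}
for n,f,(x0,y0,x1,y1),th in(('s',s,(440,150,500,215),52),('d',d,(100,300,212,370),26)):
    g=cv2.cvtColor(f['image'],cv2.COLOR_RGB2GRAY)[y0:y1,x0:x1]
    k,l,st,_=cv2.connectedComponentsWithStats((g<th).astype(np.uint8),connectivity=4); i=1+np.argmax(st[1:,4]);q=np.argwhere(l==i)[:,::-1]+[x0,y0]
    print(n,len(q),'min',q.min(0),'max',q.max(0),'at maxy x=',q[q[:,1]==q[:,1].max(),0].mean(),'at minx y',q[q[:,0]==q[:,0].min(),1].mean(),'at maxx y',q[q[:,0]==q[:,0].max(),1].mean())
S=[(460.1,297.2),(478.8,254.1),(536.3,270.8),(522.5,315.9)]
A=onz(s,S,.018)[:,:2]
D=[(183,363.8),(179.4,455.8)];B=onz(d,D,.0)[:,:2];E=onz(d,[(105,371.5)],.018)[:,:2]
C=np.array([[-.085,-.1],[-.085,.1],[.085,.1],[.085,-.1]])
def mod(p): 
    c,q=np.cos(p[2]),np.sin(p[2]); return C@np.array([[c,q],[-q,c]])+p[:2]
r=least_squares(lambda p:np.concatenate([(mod(p)-A).ravel(),(mod(p)[:2]-B).ravel(),(mod(p)[3:]-E).ravel()]),[.83,.3,.25],loss='soft_l1',f_scale=.004)
p=r.x;h=np.array([np.cos(p[2]),np.sin(p[2])]);print(p,np.degrees(p[2]),'view',p[:2]-.26*h,(r.fun*1e3).round(1))
L=np.r_[p[:2]-.154*h,.256]
a=np.array([h[0],h[1],1])/2**.5;e1=np.array([-h[1],h[0],0]);e2=np.cross(a,e1)
t=np.linspace(0,2*np.pi,73);ring=L+.036*(np.cos(t)[:,None]*e1+np.sin(t)[:,None]*e2)
for f in(s,d): q=proj(f,ring);print('ring',q.min(0),q.max(0))
E
```

```text
s 460 min [473 167] max [499 192] at maxy x= 482.5 at minx y 178.5 at maxx y 176.0
d 653 min [154 319] max [196 354] at maxy x= 169.0 at minx y 347.0 at maxx y 333.0
[0.8352 0.2995 0.2652] 15.193071233869283 view [0.5843 0.2314] [-3.8  2.5 -4.7  2.5  0.3  0.9  3.6 -1.5  1.5  0.9 -0.6 -3.5  2.4 -2.3]
ring [450.2792 181.4531] [468.1571 207.6091]
ring [172.6552 318.9791] [195.6916 361.1392]
```

The stand fit now matches the ring lamp in both views to about 1 px: view point (0.584, 0.231, 0.150), yaw 15.2°. Joint 6 could run out of range at a 45° tilt, so I'll try a small tilt first to identify the arm geometry.

>>> apply_moves(commands=[0, 0, 0, 0, -0.1, 0, 0, 0, 0, 0, 0, -0.1, 0, 0, 0, 0, 0, 0, -0.1, 0, 0, 0, 0, 0, 0, 0, 0, 0, 0, 0, 0, 0, 0, 0, 0])

```text
time_s: 9.27
position: [0.5058, -0.2508, 0.3081]
eef_rot: [-3.141, 0.294, 2.65]
ft_force: [0.4, -0.1, -0.8]
opening: 0.008
grip_force: 25.0
```

```bash
cat > kin.py <<'E'
import numpy as np, itertools
from scipy.spatial.transform import Rotation as Ro
from scipy.optimize import least_squares
def fk(q,p,sg):
    z0,a,b,c,off=p; s1,s3,s5,s7=sg
    Z=lambda t:Ro.from_euler('z',t).as_matrix(); Y=lambda t:Ro.from_euler('y',t).as_matrix()
    k=np.array([0,0,1.])
    R=Z(s1*q[0])@Y(q[1]); x=z0*k+a*R@k
    R=R@Z(s3*q[2])@Y(q[3]); x=x+b*R@k
    R=R@Z(s5*q[4])@Y(q[5]); x=x+c*R@k
    return x,R@Z(s7*q[6]+off)
E
python3 - <<'E'
from h import *
from kin import *
np.set_printoptions(precision=4,suppress=True)
s=arm.state();print(s['position'],s['eef_rot'],s['joints'])
O=[([-1.23049831,0.61568601,-0.01262514,1.42451965,0.00810313,1.10336934,-0.04042932],[0.23293471,0.60636698,0.30185796],[-3.13966034,0,2.77483768]),
([-0.12468643,0.42490538,0.0948692,1.78166684,-0.04676012,0.93760268,1.18753657],[.52683796,.00899009,.30239655],[-3.14018964,0.0002,2.7688459]),
([-0.17493119,0.6331614,0.1542753,1.97039154,-0.17130174,0.54971265,1.09015482],[0.51705917,0.01535004,0.14827908],[-3.14040541,.00155,2.56476]),
([0.2887,0.5705,0.1922,1.7079,-0.1358,0.8791,1.6194],[0.5223,-0.2508,0.2468],[3.1406,-0.003,2.6519]),
(s['joints'],s['position'],s['eef_rot'])]
best=[]
for sg in itertools.product((-1,1),repeat=4):
  for off in(0,np.pi/2,-np.pi/2,np.pi):
    def res(p):
        o=[]
        for q,x,e in O:
            X,R=fk(q,p,sg);o+=[*(X-x),*(.2*(R-Ro.from_euler('xyz',e).as_matrix()).ravel())]
        return np.array(o)
    r=least_squares(res,[.33,.54,.38,.3,off]);best.append((r.cost,sg,r.x,np.abs(r.fun).max()))
best.sort(key=lambda t:t[0])
for b in best[:2]:print(b)
import pickle;pickle.dump(best[0],open('kin.pkl','wb'))
E
```

```text
[ 0.5058 -0.2508  0.3081] [-3.1414  0.2937  2.65  ] [ 0.26    0.3889  0.2125  1.8682 -0.1177  0.6014  1.6117]
(np.float64(0.0009663340616996299), (-1, -1, -1, -1), array([0.3042, 0.5002, 0.4072, 0.2172, 1.5708]), np.float64(0.02025050803380002))
(np.float64(0.000966334061699631), (-1, -1, -1, -1), array([0.3042, 0.5002, 0.4072, 0.2172, 1.5708]), np.float64(0.02025050792202221))
```

```bash
cat > kin.py <<'E'
import numpy as np
from scipy.spatial.transform import Rotation as Ro
from scipy.optimize import least_squares
Z=lambda t:Ro.from_euler('z',t).as_matrix(); Y=lambda t:Ro.from_euler('y',t).as_matrix()
def fk(q,p):
    z0,a,b,c,e1,e2,w1,y1=p
    R=Z(-q[0])@Y(q[1]); x=np.array([0,0,z0])+R@[0,0,a]
    R=R@Z(-q[2]); x=x+R@[e1,y1,0]
    R=R@Y(q[3]); x=x+R@[e2,0,b]
    R=R@Z(-q[4])@Y(q[5]); x=x+R@[w1,0,c]
    return x,R@Z(-q[6]+np.pi/2)
LO=np.array([-3.12,-.3,-1.34,.26,-1.36,.01,-2.84]);HI=np.array([3.12,2.06,1.32,2.42,4.5,1.98,2.84])
def ik(x,R,q0,p,reg=.01):
    def f(q):
        X,S=fk(q,p);return np.r_[10*(X-x),3*(S.T@R-R.T@S)[[2,0,1],[1,2,0]],reg*(q-q0)]
    r=least_squares(f,np.clip(q0,LO+.03,HI-.03),bounds=(LO+.02,HI-.02));X,S=fk(r.x,p)
    return r.x,np.linalg.norm(X-x),np.linalg.norm(Ro.from_matrix(S.T@R).as_rotvec())
E
python3 - <<'E'
from h import *
from kin import *
import pickle
np.set_printoptions(precision=4,suppress=True)
s=arm.state()
O=[([-1.23049831,0.61568601,-0.01262514,1.42451965,0.00810313,1.10336934,-0.04042932],[0.23293471,0.60636698,0.30185796],[-3.13966034,0,2.77483768]),
([-0.12468643,0.42490538,0.0948692,1.78166684,-0.04676012,0.93760268,1.18753657],[.52683796,.00899009,.30239655],[-3.14018964,0.0002,2.7688459]),
([-0.17493119,0.6331614,0.1542753,1.97039154,-0.17130174,0.54971265,1.09015482],[0.51705917,0.01535004,0.14827908],[-3.14040541,.00155,2.56476]),
([0.2887,0.5705,0.1922,1.7079,-0.1358,0.8791,1.6194],[0.5223,-0.2508,0.2468],[3.1406,-0.003,2.6519]),
(s['joints'],s['position'],s['eef_rot'])]
def res(p):
    return np.concatenate([np.r_[fk(q,p)[0]-x] for q,x,e in O])
r=least_squares(lambda p:np.r_[res(p),1e-4*(p-[.3,.5,.4,.22,0,0,0,0])],[.3,.5,.4,.22,0,0,0,0]);print(r.x,np.abs(res(r.x)).max())
for q,x,e in O: print(np.degrees(Ro.from_matrix(fk(q,r.x)[1].T@Ro.from_euler('xyz',e).as_matrix()).magnitude()))
pickle.dump(r.x,open('kin.pkl','wb'))
h=np.array([np.cos(.265),np.sin(.265),0]);k=np.array([0,0,1.]);n=(h+k)/2**.5
V=np.r_[.584,.2314,.150];l=np.array([-.0584,.004,.0825])
for ps in range(-90,91,15): # in-plane roll about n
    z=Ro.from_rotvec(np.radians(ps)*n).apply((h-k)/2**.5);R=np.c_[np.cross(n,z),n,z];T=V-R@l
    for q0 in([-.5,.6,0,1.9,0,.3,1.2],[-.5,.6,0,1.9,3.1,.3,-1.2],[-.5,.8,.8,1.5,-.8,.8,1.],[-.5,.8,-.8,1.5,.8,.8,1.]):
        q,ex,er=ik(T,R,np.array(q0),r.x)
        if ex<.003 and er<.02: print(ps,T,q)
E
```

```text
[ 0.2575  0.5475  0.3723  0.237   0.0009 -0.0037  0.0007 -0.0218] 0.0007766464524177064
0.0007916719368638589
0.0004423103427592134
0.00021599241725018663
0.0019395786720585368
3.2105590308038824e-14
-75 [0.5804 0.3286 0.1224] [-1.3617  1.5953  1.3     1.3618 -0.0373  1.0905 -1.0132]
-60 [0.5613 0.3295 0.1406] [-1.4543  1.4876  1.3     1.5803 -0.1599  0.7774 -0.8805]
-45 [0.5435 0.3237 0.1592] [-1.511   1.3664  1.3     1.7869 -0.4138  0.4775 -0.5831]
-30 [0.5284 0.3115 0.177 ] [-1.519   1.229   1.2901  1.9758 -1.1916  0.282   0.2799]
60 [0.5297 0.1729 0.2121] [ 0.7572  1.1634 -1.2604  2.045  -0.5051  0.2724  1.2223]
60 [0.5297 0.1729 0.2121] [ 0.474   0.8608 -0.6597  2.046  -1.34    0.7426  1.9817]
75 [0.5451 0.1539 0.2022] [ 0.1001  0.9119 -0.0001  1.8685 -1.34    1.4608  2.016 ]
```

```bash
cat > s.py <<'E'
from kin import *
import pickle
np.set_printoptions(precision=3,suppress=True)
p=pickle.load(open('kin.pkl','rb'));rng=np.random.default_rng(0)
h=np.array([np.cos(.265),np.sin(.265),0]);k=np.array([0,0,1.]);n=(h+k)/2**.5
V=np.r_[.584,.2314,.150];l=np.array([-.0584,.004,.0825])
for ps in range(-105,181,15):
    z=Ro.from_rotvec(np.radians(ps)*n).apply((h-k)/2**.5);R=np.c_[np.cross(n,z),n,z];T=V-R@l
    S=[]
    for _ in range(40):
        q0=rng.uniform(LO,HI);q,ex,er=ik(T,R,q0,p,1e-4)
        if ex<.002 and er<.01: S.append(q)
    print(ps,T,len(S))
    if S:
        S.sort(key=lambda q:-np.min(np.minimum(q-LO,HI-q)));
        for q in S[:2]: print('   ',q,np.min(np.minimum(q-LO,HI-q)))
E
python3 s.py
```

```text
Still running in the background as job /tmp/bash_jobs.1000/68fa612a647a (pid 1140). You'll get a notice when it ends.
```

```bash
cat /tmp/bash_jobs.1000/68fa612a647a/stdout; kill -- -$(cat /tmp/bash_jobs.1000/68fa612a647a/pid); nproc
```

```text
4
```

```bash
cat > s.py <<'E'
from kin import *
import pickle
np.set_printoptions(precision=3,suppress=True)
p=pickle.load(open('kin.pkl','rb'))
h=np.array([np.cos(.265),np.sin(.265),0]);k=np.array([0,0,1.]);n=(h+k)/2**.5
V=np.r_[.584,.2314,.150];l=np.array([-.0584,.004,.0825])
def allik(T,R):
    z0,a,b,c=p[:4];W=T-c*R[:,2]-[0,0,z0];d=np.linalg.norm(W);cq=(d*d-a*a-b*b)/(2*a*b)
    if abs(cq)>1:return []
    q4=np.arccos(cq);w=W/d;u=np.cross(w,k);u/=np.linalg.norm(u);v=np.cross(u,w)
    ca=(a*a+d*d-b*b)/(2*a*d);sa=np.sqrt(1-ca*ca);out=[]
    for f in np.arange(-np.pi,np.pi,.05):
        E=a*(ca*w+sa*(np.cos(f)*v+np.sin(f)*u))
        for sg in(1,-1):
            q2=sg*np.arccos(E[2]/a);q1=-np.arctan2(sg*E[1],sg*E[0])
            R1=Z(-q1)@Y(q2);m=R1.T@(W-E);q3=np.arctan2(-m[1],m[0])
            Q=(R1@Z(-q3)@Y(q4)).T@R
            q6=np.arccos(Q[2,2]);q5=-np.arctan2(Q[1,2],Q[0,2]);q7=np.pi/2-np.arctan2(Q[2,1],-Q[2,0])
            q5=(q5+1.36)%(2*np.pi)-1.36;q7=(q7+np.pi)%(2*np.pi)-np.pi
            q=np.array([q1,q2,q3,q4,q5,q6,q7]);out.append((np.min(np.minimum(q-LO,HI-q)),q))
    return sorted(out,key=lambda t:-t[0])
if __name__=='__main__':
  for ps in range(-180,180,15):
    z=Ro.from_rotvec(np.radians(ps)*n).apply((h-k)/2**.5);R=np.c_[np.cross(n,z),n,z];T=V-R@l
    S=allik(T,R); print(ps,T,*( [round(S[0][0],2),S[0][1]] if S else ['none']),flush=True)
E
timeout 60 python3 s.py
```

```text
-180 [0.653 0.19  0.089] -0.66 [-0.17   1.993 -1.966  0.271 -0.834  2.642  0.338]
-165 [0.655 0.214 0.08 ] none
-150 [0.652 0.24  0.076] -0.57 [-0.543  1.955  1.867  0.162  0.349  2.547 -0.685]
-135 [0.645 0.266 0.077] -0.31 [-0.748  1.916  1.582  0.416  0.276  2.29  -0.919]
-120 [0.633 0.288 0.082] -0.04 [-0.924  1.816  1.319  0.657  0.292  2.021 -1.079]
-105 [0.617 0.307 0.092] 0.23 [-1.057  1.665  1.085  0.893  0.363  1.752 -1.216]
-90 [0.6   0.321 0.106] 0.47 [-1.124  1.465  0.827  1.125  0.526  1.511 -1.384]
-75 [0.58  0.329 0.122] 0.69 [-1.141  1.263  0.619  1.351  0.71   1.291 -1.548]
-60 [0.561 0.33  0.141] 0.85 [-1.117  1.073  0.449  1.57   0.92   1.09  -1.715]
-45 [0.544 0.324 0.159] 0.64 [-1.255  0.988  0.665  1.776  0.895  0.669 -1.697]
-30 [0.528 0.311 0.177] 0.46 [-1.173  0.814  0.548  1.964  1.349  0.478 -2.041]
-15 [0.517 0.294 0.193] 0.3 [-0.945  0.651  0.312  2.123  2.014  0.438 -2.526]
0 [0.51  0.272 0.206] 0.18 [-1.253  0.825  1.089  2.237  3.958  0.615  1.843]
15 [0.507 0.247 0.214] 0.13 [-1.085  0.839  1.158  2.289  4.148  1.061  1.864]
30 [0.51  0.221 0.218] 0.15 [-0.856  0.867  1.126  2.267  4.315  1.431  1.943]
45 [0.518 0.196 0.218] 0.18 [ 0.639  0.944 -1.074  2.176  4.259  0.186  2.614]
60 [0.53  0.173 0.212] 0.33 [ 0.68   1.035 -0.995  2.034 -1.033  0.471  1.756]
75 [0.545 0.154 0.202] 0.47 [ 0.64   1.116 -0.872  1.856 -0.853  0.855  1.655]
90 [0.563 0.14  0.188] 0.57 [ 0.559  1.21  -0.763  1.657 -0.793  1.223  1.632]
105 [0.582 0.133 0.172] 0.48 [ 0.512  1.368 -0.812  1.443 -0.689  1.497  1.536]
120 [0.601 0.132 0.154] 0.28 [ 0.484  1.591 -1.05   1.219 -0.514  1.702  1.336]
135 [0.619 0.138 0.135] 0.03 [ 0.388  1.787 -1.306  0.99  -0.406  1.941  1.143]
150 [0.634 0.15  0.117] -0.22 [ 0.23   1.92  -1.549  0.755 -0.397  2.197  0.957]
165 [0.646 0.168 0.102] -0.46 [ 0.036  1.987 -1.775  0.516 -0.51   2.442  0.724]
```

Kinematics fit to under 1 mm. The slide can't easily be shown exactly upright because of joint 6. With the slide rolled 60° about the line of sight (still square to the lens), all joints have wide margins. I'll plan a joint-space path to that pose and check clearances.

```bash
cat > plan.py <<'E'
from s import *
from h import arm
import sys
def goal(ps):
    z=Ro.from_rotvec(np.radians(ps)*n).apply((h-k)/2**.5);R=np.c_[np.cross(n,z),n,z];return V-R@l,R
sl=np.array([[x-.0209,y,z+.0775] for x in(-.055,.055) for y in(-.004,.004) for z in(-.025,.025)])
bd=np.array([[x,y,z] for x in(-.0375,.0375) for y in(-.094,0,.094) for z in(0,-.06,-.12)])
fg=np.array([[x,y,z] for x in(-.0075,.0075) for y in(-.022,.022) for z in(.03,.084)])
pts=np.r_[sl,bd,fg]
L=np.r_[V[:2]+.106*h[:2],.256]
def check(X,R):
    P=pts@R.T+X; t=np.clip((P-L)@n,0,.12);cam=np.linalg.norm(P-L-t[:,None]*n,axis=1).min()-.036
    return P[:,2].min(),cam
def path(wps,Ns):
    out=[fk(wps[0],p)]
    for a,b,N in zip(wps,wps[1:],Ns):
        for i in range(1,N+1):
            t=i/N;t=t*t*(3-2*t)*.6+.4*t;out.append(fk(a+(b-a)*t,p))
    return out
def rows(po):
    r=[]
    X0,R0=po[0][0],po[0][1]
    for X,R in po[1:]:
        d=np.round(R0.T@(X-X0),4);w=np.round(Ro.from_matrix(R0.T@R).as_rotvec(),3);r.append([*d,*w])
        X0=X0+R0@d;R0=R0@Ro.from_rotvec(w).as_matrix()
    return r,X0,R0
E
cat > go.py <<'E'
from plan import *
qc=arm.state()['joints'];T,R=goal(-60)
# pull-back via pose: 60 mm back from the camera along -n and slightly up
g0=np.array([-1.117,1.073,.449,1.57,.92,1.09,-1.715])
qg,ex,er=ik(T,R,g0,p,1e-4);print('goal',qg,ex,er,T)
off=np.array([-.05,.05,.09])
qv,ex,er=ik(T+off,R,qg,p,1e-3);print('via',qv,ex,er)
N=int(sys.argv[1]);po=path([qc,qv],[N]);r,X,Rf=rows(po)
for i in range(0,N+1,4):print(i,po[i][0],*np.round(check(*po[i]),3))
M=np.array(r);print('max step',np.linalg.norm(M[:,:3],axis=1).max(),np.degrees(np.linalg.norm(M[:,3:],axis=1).max()),'dq/row',np.abs(qv-qc).max()/N*1.3)
for i in range(0,N,5):print([float(v) for a in r[i:i+5] for v in [*a,0]])
E
timeout 100 python3 go.py 40
```

```text
goal [-1.141  1.082  0.436  1.581  0.908  1.104 -1.741] 7.244067042487168e-12 1.539425293820142e-11 [0.561 0.33  0.141]
via [-1.234  0.95   0.42   1.544  0.849  1.275 -1.629] 7.229293141945534e-09 7.645804835851695e-09
0 [ 0.506 -0.251  0.308] 0.2 0.409
4 [ 0.521 -0.219  0.295] 0.188 0.371
8 [ 0.54  -0.17   0.278] 0.17 0.317
12 [ 0.558 -0.108  0.258] 0.151 0.245
16 [ 0.571 -0.038  0.241] 0.134 0.163
20 [0.578 0.038 0.228] 0.123 0.078
24 [0.577 0.118 0.221] 0.12 0.012
28 [0.568 0.198 0.22 ] 0.126 0.012
32 [0.552 0.273 0.223] 0.14 0.027
36 [0.53  0.337 0.227] 0.147 0.076
40 [0.511 0.38  0.231] 0.141 0.098
max step 0.02032043306625132 4.199823629465064 dq/row 0.1053080502872841
[0.0009, 0.007, 0.0024, 0.004, 0.01, 0.012, 0.0, 0.0011, 0.0084, 0.0028, 0.005, 0.011, 0.015, 0.0, 0.0017, 0.0096, 0.0031, 0.007, 0.013, 0.017, 0.0, 0.0021, 0.0107, 0.0034, 0.009, 0.013, 0.019, 0.0, 0.0027, 0.0116, 0.0034, 0.012, 0.014, 0.021, 0.0]
[0.0034, 0.0126, 0.0036, 0.014, 0.013, 0.023, 0.0, 0.0042, 0.0133, 0.0034, 0.016, 0.012, 0.025, 0.0, 0.005, 0.0139, 0.0033, 0.02, 0.011, 0.027, 0.0, 0.0059, 0.0145, 0.
[... 940 characters left out ...]
, 0.052, 0.0, 0.0139, 0.0008, -0.0145, -0.033, -0.038, 0.051, 0.0, 0.013, -0.0, -0.0151, -0.038, -0.035, 0.052, 0.0, 0.012, -0.0006, -0.0154, -0.04, -0.03, 0.051, 0.0]
[0.0111, -0.001, -0.0157, -0.042, -0.026, 0.051, 0.0, 0.01, -0.0014, -0.0157, -0.043, -0.021, 0.05, 0.0, 0.009, -0.0015, -0.0156, -0.043, -0.016, 0.048, 0.0, 0.0081, -0.0016, -0.0151, -0.042, -0.013, 0.046, 0.0, 0.0071, -0.0016, -0.0146, -0.04, -0.009, 0.045, 0.0]
[0.0062, -0.0015, -0.0139, -0.039, -0.005, 0.041, 0.0, 0.0054, -0.0013, -0.0128, -0.035, -0.003, 0.039, 0.0, 0.0046, -0.0012, -0.0117, -0.032, -0.001, 0.034, 0.0, 0.0038, -0.001, -0.0104, -0.028, 0.001, 0.031, 0.0, 0.0032, -0.0008, -0.0088, -0.023, 0.001, 0.026, 0.0]
```

The direct path passes only 12 mm from the camera. I'll use a mid pose nearer the robot, with constant-twist segments.

```bash
cat > go.py <<'E'
from plan import *
st=arm.state();qc=st['joints'];T,R=goal(-60)
X0,R0=st['position'],Ro.from_euler('xyz',st['eef_rot']).as_matrix()
qg=np.array([-1.141,1.082,.436,1.581,.908,1.104,-1.741]);qv=np.array([-1.234,.95,.42,1.544,.849,1.275,-1.629])
XA,RA=fk((qc+qv)/2,p);XA=np.array([.47,.05,.33])
off=np.array([-.05,.05,.09]);q=qc
for X1,R1,N in((XA,RA,15),(T+off,R,20)):
    w=Ro.from_matrix(R0.T@R1).as_rotvec()/N
    # constant body twist: sum of rotated shifts = total
    A=sum(Ro.from_rotvec(w*i).as_matrix() for i in range(N))
    w=np.round(w,3);A=sum(Ro.from_rotvec(w*i).as_matrix() for i in range(N));d=np.round(np.linalg.solve(A,R0.T@(X1-X0)),4)
    print(N,'row',d,w,np.linalg.norm(d),np.degrees(np.linalg.norm(w)))
    for i in range(N):
        X0=X0+R0@d;R0=R0@Ro.from_rotvec(w).as_matrix();qq,ex,er=ik(X0,R0,q,p,1e-3);dq=np.abs(qq-q).max();q=qq
        if i%3==2:print('  ',X0,*np.round(check(X0,R0),3),'ik',round(ex,4),round(er,3),round(dq,3),q)
E
timeout 200 python3 go.py
```

```text
15 row [ 0.014  0.012 -0.008] [ 0.029 -0.006  0.037] 0.020658170296519486 2.715360576815973
   [ 0.483 -0.194  0.319] 0.211 0.366 ik 0.0 0.0 0.125 [-0.012  0.326  0.377  1.962  0.032  0.586  1.26 ]
   [ 0.467 -0.135  0.327] 0.219 0.32 ik 0.0 0.0 0.128 [-0.304  0.299  0.524  2.011  0.192  0.637  0.872]
   [ 0.46  -0.074  0.331] 0.224 0.273 ik 0.0 0.0 0.105 [-0.551  0.313  0.613  2.009  0.288  0.746  0.53 ]
   [ 0.461 -0.012  0.332] 0.226 0.224 ik 0.0 0.0 0.075 [-0.727  0.368  0.652  1.959  0.299  0.883  0.277]
   [0.47 0.05 0.33] 0.225 0.173 ik 0.0 0.0 0.053 [-0.837  0.455  0.666  1.863  0.253  1.031  0.098]
20 row [ 0.016  0.005 -0.005] [-0.032 -0.029  0.039] 0.017616469566857033 3.3340039443797553
   [0.463 0.101 0.319] 0.214 0.144 ik 0.0 0.0 0.086 [-1.017  0.482  0.73   1.911  0.302  0.94  -0.163]
   [0.46  0.152 0.306] 0.203 0.12 ik 0.0 0.0 0.078 [-1.185  0.555  0.805  1.93   0.339  0.869 -0.406]
   [0.463 0.202 0.29 ] 0.192 0.105 ik 0.0 0.0 0.067 [-1.321  0.669  0.879  1.913  0.352  0.823 -0.618]
   [0.469 0.252 0.273] 0.183 0.102 ik 0.0 0.0 0.056 [-1.419  0.807  0.944  1.861  0.343  0.811 -0.796]
   [0.481 0.301 0.256] 0.176 0.112 ik 0.0 0.0 0.05 [-1.478  0.956  0.997  1.773  0.321  0.839 -0.948]
   [0.498 0.348 0.24 ] 0.157 0.1 ik 0.0 0.0 0.049 [-1.504  1.105  1.045  1.649  0.296  0.908 -1.08 ]
```

Clearances are at least 100 mm from the camera and every joint is inside its range. Executing.

>>> apply_moves(commands=[0.014, 0.012, -0.008, 0.029, -0.006, 0.037, 0, 0.014, 0.012, -0.008, 0.029, -0.006, 0.037, 0, 0.014, 0.012, -0.008, 0.029, -0.006, 0.037, 0, 0.014, 0.012, -0.008, 0.029, -0.006, 0.037, 0, 0.014, 0.012, -0.008, 0.029, -0.006, 0.037, 0])

```text
time_s: 9.68
position: [0.4747, -0.1576, 0.3241]
eef_rot: [-3.054, 0.337, 2.454]
ft_force: [0.7, 0.7, -0.3]
opening: 0.0079
grip_force: 25.0
```

>>> apply_moves(commands=[0.014, 0.012, -0.008, 0.029, -0.006, 0.037, 0, 0.014, 0.012, -0.008, 0.029, -0.006, 0.037, 0, 0.014, 0.012, -0.008, 0.029, -0.006, 0.037, 0, 0.014, 0.012, -0.008, 0.029, -0.006, 0.037, 0, 0.014, 0.012, -0.008, 0.029, -0.006, 0.037, 0])

```text
time_s: 10.1
position: [0.4637, -0.0574, 0.3306]
eef_rot: [-2.977, 0.392, 2.263]
ft_force: [0.1, -0.1, -0.5]
opening: 0.0081
grip_force: 25.0
```

>>> apply_moves(commands=[0.014, 0.012, -0.008, 0.029, -0.006, 0.037, 0, 0.014, 0.012, -0.008, 0.029, -0.006, 0.037, 0, 0.014, 0.012, -0.008, 0.029, -0.006, 0.037, 0, 0.014, 0.012, -0.008, 0.029, -0.006, 0.037, 0, 0.014, 0.012, -0.008, 0.029, -0.006, 0.037, 0])

```text
time_s: 10.52
position: [0.4745, 0.043, 0.3277]
eef_rot: [-2.911, 0.458, 2.071]
ft_force: [0.4, -0.3, -1.3]
opening: 0.0076
grip_force: 25.0
```

>>> apply_moves(commands=[0.016, 0.005, -0.005, -0.032, -0.029, 0.039, 0, 0.016, 0.005, -0.005, -0.032, -0.029, 0.039, 0, 0.016, 0.005, -0.005, -0.032, -0.029, 0.039, 0, 0.016, 0.005, -0.005, -0.032, -0.029, 0.039, 0, 0.016, 0.005, -0.005, -0.032, -0.029, 0.039, 0])

```text
time_s: 10.93
position: [0.4669, 0.1271, 0.3062]
eef_rot: [3.098, 0.622, 1.859]
ft_force: [-0.3, -0.1, -0.8]
opening: 0.0076
grip_force: 25.0
```

```bash
python3 - <<'E'
from h import *
np.set_printoptions(precision=3,suppress=True)
s=arm.state();print(s['joints'],s['position'],s['eef_rot'],s['opening'],s['grip_force'],s['time_s'])
E
```

```text
[-1.12   0.522  0.791  1.945  0.345  0.865 -0.325] [0.467 0.127 0.306] [3.098 0.622 1.859] 0.007597158517263579 24.994348883628845 10.9333
```

Tracking well and close to prediction. Continuing to the via pose.

>>> apply_moves(commands=[0.016, 0.005, -0.005, -0.032, -0.029, 0.039, 0, 0.016, 0.005, -0.005, -0.032, -0.029, 0.039, 0, 0.016, 0.005, -0.005, -0.032, -0.029, 0.039, 0, 0.016, 0.005, -0.005, -0.032, -0.029, 0.039, 0, 0.016, 0.005, -0.005, -0.032, -0.029, 0.039, 0])

```text
time_s: 11.35
position: [0.472, 0.2107, 0.2791]
eef_rot: [2.76, 0.723, 1.577]
ft_force: [0.3, -0.1, -0.6]
opening: 0.0078
grip_force: 25.0
```

>>> apply_moves(commands=[0.016, 0.005, -0.005, -0.032, -0.029, 0.039, 0, 0.016, 0.005, -0.005, -0.032, -0.029, 0.039, 0, 0.016, 0.005, -0.005, -0.032, -0.029, 0.039, 0, 0.016, 0.005, -0.005, -0.032, -0.029, 0.039, 0, 0.016, 0.005, -0.005, -0.032, -0.029, 0.039, 0])

```text
time_s: 11.77
position: [0.4905, 0.2916, 0.2499]
eef_rot: [2.38, 0.74, 1.252]
ft_force: [0.3, -0.5, 0.1]
opening: 0.0085
grip_force: 25.0
```

>>> apply_moves(commands=[0.016, 0.005, -0.005, -0.032, -0.029, 0.039, 0, 0.016, 0.005, -0.005, -0.032, -0.029, 0.039, 0, 0.016, 0.005, -0.005, -0.032, -0.029, 0.039, 0, 0.016, 0.005, -0.005, -0.032, -0.029, 0.039, 0, 0.016, 0.005, -0.005, -0.032, -0.029, 0.039, 0])

```text
time_s: 12.18
position: [0.5221, 0.3687, 0.2228]
eef_rot: [2.023, 0.668, 0.949]
ft_force: [0.5, -0.2, 0.6]
opening: 0.0077
grip_force: 25.0
```

>>> apply_moves(commands=[0, 0, 0, 0, 0, 0, 0, 0, 0, 0, 0, 0, 0, 0, 0, 0, 0, 0, 0, 0, 0])

```text
time_s: 12.43
position: [0.522, 0.3654, 0.225]
eef_rot: [2.025, 0.668, 0.948]
ft_force: [-0.5, -0.4, 0.4]
opening: 0.0078
grip_force: 25.0
```

```bash
cat > rem.py <<'E'
from plan import *
st=arm.state();T,R=goal(-60);X0,R0=st['position'],Ro.from_euler('xyz',st['eef_rot']).as_matrix()
print(X0,st['joints'],st['time_s'],'label now',X0+R0@l,'n',R0[:,1],'want',n)
print('to go shift(tool)',R0.T@(T-X0),'rot',Ro.from_matrix(R0.T@R).as_rotvec())
E
python3 rem.py
```

```text
[0.522 0.365 0.225] [-1.496  1.192  1.091  1.583  0.296  0.938 -1.158] 12.4333 label now [0.545 0.267 0.236] n [0.681 0.196 0.705] want [0.682 0.185 0.707]
to go shift(tool) [ 0.047 -0.04   0.078] rot [0.008 0.005 0.008]
```

>>> apply_moves(commands=[0.008, -0.008, 0.015, 0.008, 0.005, 0.008, 0, 0.01, -0.008, 0.016, 0, 0, 0, 0, 0.01, -0.008, 0.016, 0, 0, 0, 0, 0.01, -0.008, 0.016, 0, 0, 0, 0, 0.009, -0.008, 0.015, 0, 0, 0, 0])

```text
time_s: 12.85
position: [0.5612, 0.3293, 0.141]
eef_rot: [2.036, 0.656, 0.949]
ft_force: [-0.0, -0.1, 0.1]
opening: 0.0081
grip_force: 25.0
```

>>> apply_moves(commands=[0, 0, 0, 0, 0, 0, 0, 0, 0, 0, 0, 0, 0, 0, 0, 0, 0, 0, 0, 0, 0, 0, 0, 0, 0, 0, 0, 0])

```text
time_s: 13.18
position: [0.5609, 0.3316, 0.1423]
eef_rot: [2.034, 0.655, 0.952]
ft_force: [-0.7, 0.2, -1.3]
opening: 0.0078
grip_force: 25.0
```

```bash
python3 rem.py; python3 - <<'E'
from h import *
a=grab('scene','scene2');b=grab('side','side2')
V=np.array([.584,.2314,.150]);print(proj(a,V),proj(b,V))
o=[]
for f in(a,b):
    u,v=proj(f,V)[0].astype(int);c=f['image'][max(v-110,0):v+70,max(u-60,0):u+60,::-1];print(max(u-60,0),max(v-110,0));o.append(cv2.resize(c,(400,600),interpolation=2))
cv2.imwrite('pics/fin.png',np.hstack(o))
E
```

```text
[0.561 0.332 0.142] [-1.408  1.308  1.05   1.597  0.264  0.797 -1.227] 13.1833 label now [0.584 0.234 0.151] n [0.68  0.184 0.709] want [0.682 0.185 0.707]
to go shift(tool) [-0.    -0.001  0.002] rot [ 0.001 -0.003 -0.003]
[[414.59848209 217.13640706]] [[254.76740818 360.74767514]]
354 107
194 250
```

View pics/fin.png

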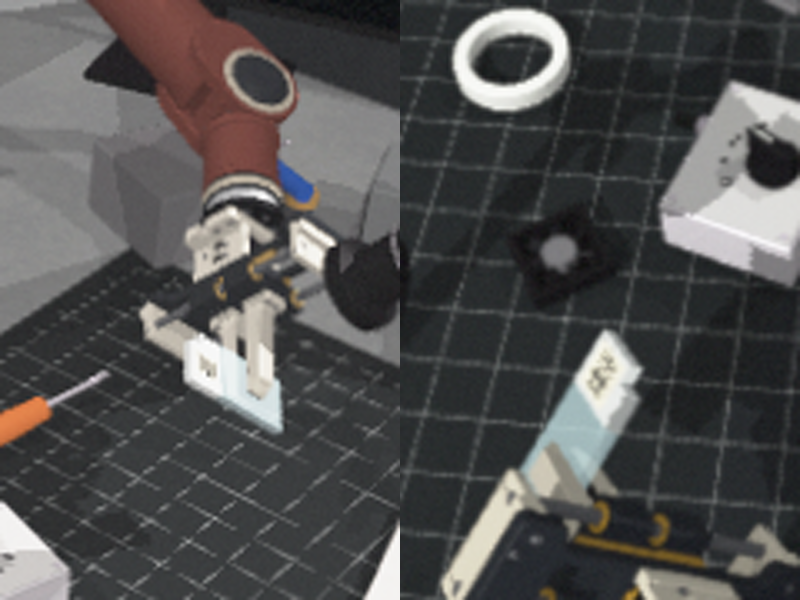

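The slide is held with the label facing the camera. The label is at scene (416,217) against a target of (415,217), and side (255,363) against (255,361), so about 3 mm off in +y. A small trim, then a settling check.

>>> apply_moves(commands=[0, -0.001, 0.003, 0, 0, 0, 0, 0, 0, 0, 0, 0, 0, 0, 0, 0, 0, 0, 0, 0, 0, 0, 0, 0, 0, 0, 0, 0, 0, 0, 0, 0, 0, 0, 0])

```text
time_s: 13.7
position: [0.5618, 0.3285, 0.1385]
eef_rot: [2.035, 0.657, 0.951]
ft_force: [0.0, -0.1, -0.7]
opening: 0.008
grip_force: 25.0
```

>>> apply_moves(commands=[0, 0, 0, 0, 0, 0, 0, 0, 0, 0, 0, 0, 0, 0, 0, 0, 0, 0, 0, 0, 0, 0, 0, 0, 0, 0, 0, 0, 0, 0, 0, 0, 0, 0, 0])

```text
time_s: 14.12
position: [0.5618, 0.3284, 0.1386]
eef_rot: [2.035, 0.657, 0.951]
ft_force: [-0.9, -0.4, -0.2]
opening: 0.0081
grip_force: 25.0
```

```bash
python3 rem.py; python3 - <<'E'
from h import *
s=arm.state();print(np.abs(s['qvel']).max(),s['ft_force'],s['grip_force'])
E
```

```text
[0.562 0.328 0.139] [-1.405  1.313  1.049  1.601  0.264  0.79  -1.229] 14.1167 label now [0.585 0.23  0.148] n [0.682 0.185 0.708] want [0.682 0.185 0.707]
to go shift(tool) [-0.001  0.001 -0.002] rot [ 0.001 -0.002 -0.001]
0.0016894330856244912 [-0.90850541 -0.40688711 -0.24021758] 24.996035993099213
```

Label within about 2 mm of the view point, normal within 0.2°, steady. Handing in.

```bash
python3 -c "
from rig import arm
print(arm.close_job())"
```

```text
the job is handed in; nothing more can be done
None
```

The job is handed in: the selector is on medium, and the arm holds the slide by its clear end, label square to the lens and about 2 mm from the view point by my measurements; it is turned 60° about the line of sight, since the arm could not easily hold it upright.

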